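# Return the bottles and dishes to their docks

### The job

Clear up the bench: stand each of the three small capped bottles in the round dock of the same colour as its cap (red, blue, white), and stand the stack of culture dishes in the wide green dock, each flat on the dock's floor inside the rim. Keep the bottles and dishes upright all the time, and do not disturb the small empty beaker or the large blue-capped bottle.

Things in the scene. Friction and masses are not known exactly. Their poses are not given: they have to be found in the camera images.
- bottle_red: small round white plastic bottle with a red screw cap, diameter 34 mm, 66 mm tall in all, straight body up to about 45 mm; starts upright on the bench; origin at the centre of its underside, z up along its axis; about 80 g
- bottle_blue: small round white plastic bottle with a blue screw cap, diameter 36 mm, 75 mm tall in all, straight body up to about 50 mm; starts upright on the bench; origin at the centre of its underside, z up along its axis; about 80 g
- bottle_white: small round white plastic bottle with a white screw cap, diameter 36 mm, 70 mm tall in all, straight body up to about 47 mm; starts upright on the bench; origin at the centre of its underside, z up along its axis; about 80 g
- dishes: stack of three round beige culture dishes joined as one piece, diameter 60 mm, 45 mm tall; starts flat on the bench; origin at the centre of its underside, z up; about 80 g
- dock_red: round red dock with a dark floor pad, fixed to the bench: a shallow cup of inner diameter 54 mm, outer 70 mm at the foot, inner floor 4 mm and rim 11 mm above the bench; origin at the centre of its underside, z up; yaw has no meaning
- dock_blue: round blue dock with a dark floor pad, fixed to the bench: a shallow cup of inner diameter 54 mm, outer 70 mm at the foot, inner floor 4 mm and rim 11 mm above the bench; origin at the centre of its underside, z up; yaw has no meaning
- dock_white: round white dock with a dark floor pad, fixed to the bench: a shallow cup of inner diameter 54 mm, outer 70 mm at the foot, inner floor 4 mm and rim 11 mm above the bench; origin at the centre of its underside, z up; yaw has no meaning
- dock_green: wide round green dock with a dark floor pad, fixed to the bench: a shallow cup of inner diameter 76 mm, outer 92 mm at the foot, inner floor 4 mm and rim 11 mm above the bench; origin at the centre of its underside, z up; yaw has no meaning
- beaker: small empty clear beaker, diameter 55 mm, 71 mm tall, loose among the other things; stays where it is; origin at the centre of its underside, z up
- big_bottle: large white bottle with a blue cap, diameter 60 mm, 120 mm tall, loose, behind the other things; stays where it is; origin at the centre of its underside, z up
Mind the look-alikes: they are no part of the job. What is shaped like the bottle_white but orange or yellow is not meant.

How it is judged:
At the end, for the whole second after the job is handed in: Each small bottle stands in the dock of its cap's colour, the dishes in the green dock: centres within 13 mm, underside under 8 mm above the dock's, within 0.12 rad of upright, at rest, released. Beaker and large bottle upright, within 20 mm of their start (horizontal distance between bottle_red and dock_red below 0.013 m and z of bottle_red in the frame of dock_red below 0.008 m and angle between each of bottle_red, bottle_blue, bottle_white, dishes, beaker, big_bottle's own z axis and vertical below 0.12 rad and linear speed of each of bottle_red, bottle_blue, bottle_white, dishes below 0.02 m/s and angular speed of each of bottle_red, bottle_blue, bottle_white, dishes below 0.2 rad/s and horizontal distance between bottle_blue and dock_blue below 0.013 m and z of bottle_blue in the frame of dock_blue below 0.008 m and horizontal distance between bottle_white and dock_white below 0.013 m and z of bottle_white in the frame of dock_white below 0.008 m and horizontal distance between dishes and dock_green below 0.013 m and z of dishes in the frame of dock_green below 0.008 m and distance of each of beaker, big_bottle from where it was at the start of the episode below 0.02 m); the robot touches nothing.
It fails at once if a small bottle or the dishes tipped by more than 0.6 rad (angle between any of bottle_red, bottle_blue, bottle_white, dishes's own z axis and vertical above 0.6 rad).
It fails at once if the beaker or the large bottle moved by more than 20 mm or tipped by more than 0.3 rad (distance of any of beaker, big_bottle from where it was at the start of the episode above 0.02 m or angle between any of beaker, big_bottle's own z axis and vertical above 0.3 rad).
It also fails if it takes over 104 s, if anything falls off the work surface, if the arm or the gripper's body presses on something with over 40 N, if the wrist force passes 120 N, or if a joint passes its speed limit or range.

### The arm

A 6-joint arm with a two-finger parallel gripper is mounted at the origin on a cart in front of the work surface, level with it; the furniture and walls round the work are solid. World frame = base frame: x ahead of the robot, y to its left, z up, the work surface at z = 0. Lengths are in m, angles in rad, forces in N, time in s.
With the tool pointing down it reaches from about 0.35 to 1 m from the base axis. Payload 7.1 kg.
Tool frame: the origin (TCP) lies between the finger pads; the fingertips stand 22 mm ahead of it and the grasp point (between the pads) lies 3 mm ahead of it; z points along the fingers, y is the line along which they close (so a half turn about z gives the same grasp; the last joint's range is limited). The gripper opens to 85 mm and grips with 20 to 120 N. Pads are 22 mm wide; open, the fingers measure 114 mm over their backs; the gripper's body (76 mm by 85 mm) begins 54 mm behind the grasp point. The pads swing forward as they close: fully open they stand 13 mm farther back than shut.
Start: joints at [-1.146, 0.423, 1.63, -0, 1.089, -0.019], TCP at [0.268, -0.564, 0.226] pointing down, gripper open.
Joint ranges: [-3, 3], [-0.9, 2.11], [0.09, 2.58], [-1.31, 4.45], [0.11, 2.69], [-2.54, 2.54]. Speed limits (rad/s): [2.39, 2.39, 3.01, 3.14, 3.14, 3.14].

### API

Orientations are given as a rotation vector (axis times angle).
In Python, from rig import manip gives the robot as it stands. The module is installed in compiled form; this text tells all that it offers. Calls block until the motion is done:
- manip.move_to(position, orientation): joint-space move of the TCP to a pose.
- manip.servo_line(position, orientation=None, rate=0.15): straight line of the TCP; orientation=None keeps the orientation; rate is the mean speed in m/s.
- manip.set_joints(angles): joint-space move.
- manip.command_gripper(opening, f_grip=None): finger opening in m; f_grip is the grip in N (None keeps the last); returns when the fingers have stopped.
- manip.hold(seconds).
- manip.solve_ik(position, orientation): joint angles nearest the present ones, or None.
- manip.camera(name): name is "scene" or "top"; returns a dict with "image" (420x560x3 uint8, red, green, blue), "fx", "fy", "cx", "cy" (pixels), "k1" (the pictures are not rectified: a ray, as slopes to the right and down, at radius r is drawn at 1 + k1 r^2 times it, then the intrinsics apply), "cam_to_world" (4x4, takes a point from camera to world coordinates). Camera axes: x right, y down, z forward; pixel columns grow to the right and rows downward; lengths in m; the calibration is good to about 2 mm. A picture is of the moment at which its call begins. There is no depth.
A pose or a line that the arm cannot do raises manip.IKError and nothing moves.
- manip.sign_off(): hands the job in; it is judged then, once.
Readings, each from a call of its own:
- manip.get_time(): time.
- manip.get_joint_positions(): joint angles.
- manip.get_joint_vel(): joint speeds.
- manip.get_tau(): joint torques, N m.
- manip.get_position(): TCP position.
- manip.get_ee_rot(): TCP orientation.
- manip.get_contact_force(): force on the tool from outside, world axes, zero at the start.
- manip.get_torque(): the same for the moment, N m.
- manip.get_width(): finger opening in m.
- manip.get_grip_force(): force on a finger pad.
Only numpy, scipy, OpenCV 4.12 (cv2) and the standard library are available. Lean on these libraries where they do the work, as an engineer would, in place of code of your own. Each camera call takes 0.05 s, during which the arm holds its last target. There are 200 camera calls.

## Working session

There is one attempt and no reset: what is moved stays moved. The work goes in short steps, each a Python script; the robot and the scene stay as the last script left them, time stands still between calls to the robot, and variables do not carry over. Pictures are saved under pics/ and viewed, at most 14 in all, crops included, and the job is handed in when it is done.

```bash
mkdir -p pics; python3 - <<'E'
from rig import manip
import cv2,numpy as np
for n in("scene","top"):
    c=manip.camera(n);cv2.imwrite(f"pics/{n}0.png",c["image"][:,:,::-1]);print(n,c["fx"],c["fy"],c["cx"],c["cy"],c["k1"]);print(np.round(c["cam_to_world"],3))
print(manip.get_time(),manip.get_ee_rot())
E
```

```text
scene 394.4421984371115 394.4421984371115 278.17825053122397 213.11189685615273 -0.049506795501545284
[[ 0.628 -0.361  0.69  -0.048]
 [-0.778 -0.262  0.571 -0.523]
 [-0.025 -0.895 -0.445  0.433]
 [ 0.     0.     0.     1.   ]]
top 439.8971106193298 439.8971106193298 286.5325588791949 203.17443194125 0.0228600641577328
[[ 0.017 -0.981  0.194  0.373]
 [-1.    -0.018 -0.007  0.01 ]
 [ 0.01  -0.194 -0.981  1.123]
 [ 0.     0.     0.     1.   ]]
0.1 [-3.06325830e+00 -6.91062396e-01  4.49651770e-04]
```

View pics/top0.png

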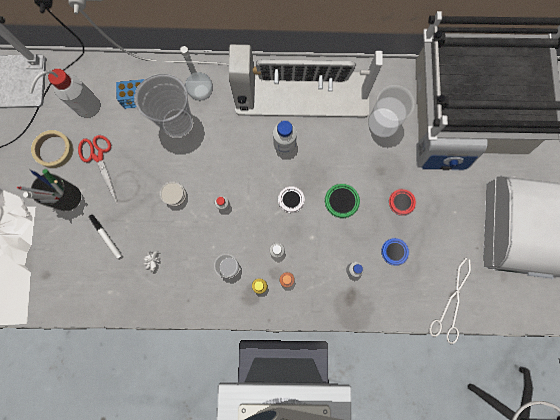

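View pics/scene0.png

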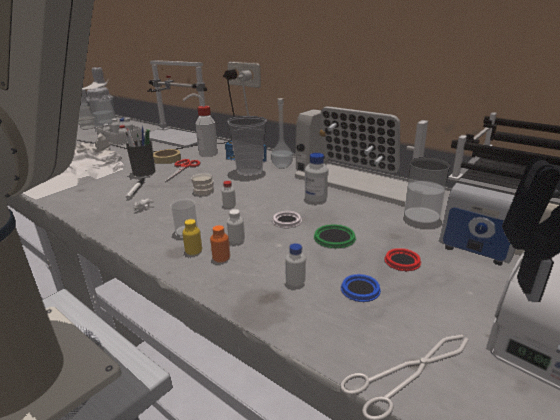

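Top view candidates:
- **Red:** bottle cap (221,201), against the big red-capped bottle (58,76) and the scissors (95,148).
- **Blue:** small cap (357,269), against the large bottle (285,130).
- **White:** cap (277,249), against yellow (259,286) and orange (287,280).
- **Dishes:** (173,194), against the tape roll (50,148).
- **Docks:** white (292,199), green (342,200), red (402,202), blue (395,251).
- **Beaker:** (228,267).

Next I'll measure these and check the choice in a close crop.

```bash
cat > h.py <<'E'
from rig import manip
import cv2,numpy as np
def ray(c,u,v):
    K=np.array([[c["fx"],0,c["cx"]],[0,c["fy"],c["cy"]],[0,0,1]])
    p=cv2.undistortPoints(np.array([[[u,v]]],float),K,np.array([c["k1"],0,0,0,0.])).ravel()
    T=np.array(c["cam_to_world"]);return T[:3,3],T[:3,:3]@np.array([p[0],p[1],1])
def onplane(c,u,v,z):
    o,d=ray(c,u,v);return o+d*(z-o[2])/d[2]
def tri(c1,p1,c2,p2):
    (a,d),(b,e)=ray(c1,*p1),ray(c2,*p2)
    s=np.linalg.lstsq(np.c_[d,-e],b-a,rcond=None)[0]
    P,Q=a+s[0]*d,b+s[1]*e;return (P+Q)/2,np.linalg.norm(P-Q)
def masks(img):
    H,S,V=cv2.split(cv2.cvtColor(img,cv2.COLOR_RGB2HSV))
    return dict(red=((H<7)|(H>172))&(S>140)&(V>80),blue=(H>100)&(H<128)&(S>120)&(V>60),
      green=(H>45)&(H<90)&(S>100),white=(S<30)&(V>165),beige=(S>18)&(S<90)&(V>140)&(H<30))
def blob(m,u,v,r):
    w=np.zeros(m.shape,np.uint8);w[v-r:v+r+1,u-r:u+r+1]=m[v-r:v+r+1,u-r:u+r+1]
    cs=cv2.findContours(w,cv2.RETR_EXTERNAL,cv2.CHAIN_APPROX_NONE)[0]
    k=max(cs,key=cv2.contourArea);M=cv2.moments(k)
    e=cv2.fitEllipse(k);return (M["m10"]/M["m00"],M["m01"]/M["m00"]),e
E
python3 - <<'E'
from h import *
t=manip.camera("top");s=manip.camera("scene");mt,ms=masks(t["image"]),masks(s["image"])
for n,col,pt,r,ps,rs,z in [("bred","red",(221,201),9,(228,184),9,.064),("bblue","blue",(357,269),10,(295,250),10,.073),("bwhite","white",(277,249),10,(235,215),8,.068),
 ("dishes","beige",(173,194),18,(202,180),14,.045),
 ("dred","red",(402,202),20,(403,259),22,.011),("dblue","blue",(395,251),20,(361,288),24,.011),("dwhite","white",(292,199),20,(287,219),18,.011),("dgreen","green",(342,200),24,(335,236),26,.011),("big","blue",(285,130),14,(316,160),12,.117)]:
    a,ea=blob(mt[col],*pt,r)
    b,eb=blob(ms[col],*ps,rs)
    P,g=tri(t,ea[0],s,eb[0])
    print(n,np.round(a,1),"ell",np.round(ea[0]+ea[1],1),"plane",np.round(onplane(t,*ea[0],z),3),"tri",np.round(P,3),"gap",round(g,4),"size",np.round(np.array(ea[1])/t["fx"]*(1.123-z)/.98,3),"scene plane",np.round(onplane(s,*eb[0],z),3))
print("beaker",onplane(t,228,267,.035), "yellow",onplane(t,259,286,.068),"orange",onplane(t,287,280,.068))
c=t["image"][175:305,150:420,::-1];cv2.imwrite("pics/crop.png",cv2.resize(c,None,fx=2.9,fy=2.9,interpolation=cv2.INTER_CUBIC))
E
```

```text
bred [220.3 200.5] ell [220.3 200.5   6.9   7.4] plane [0.586 0.165 0.064] tri [0.586 0.166 0.062] gap 0.0009 size [0.017 0.018] scene plane [0.583 0.163 0.064]
bblue [357.7 268.3] ell [357.7 268.3   7.7   8.1] plane [ 0.427 -0.168  0.073] tri [ 0.426 -0.168  0.072] gap 0.0011 size [0.019 0.02 ] scene plane [ 0.424 -0.169  0.073]
bwhite [274.9 249.5] ell [275.2 249.7  12.7  19.1] plane [0.468 0.028 0.068] tri [0.469 0.027 0.068] gap 0.0026 size [0.031 0.047] scene plane [0.47  0.026 0.068]
dishes [171.4 192.9] ell [171.7 192.8  19.8  22. ] plane [0.607 0.29  0.045] tri [0.606 0.291 0.045] gap 0.0023 size [0.049 0.055] scene plane [0.606 0.292 0.045]
dred [402.  201.2] ell [401.9 201.2  22.9  26.2] plane [ 0.603 -0.295  0.011] tri [ 0.605 -0.297  0.002] gap 0.0011 size [0.059 0.068] scene plane [ 0.591 -0.302  0.011]
dblue [394.7 251.3] ell [394.7 251.3  25.2  26.5] plane [ 0.474 -0.272  0.011] tri [ 0.475 -0.275  0.002] gap 0.0005 size [0.065 0.068] scene plane [ 0.464 -0.28   0.011]
dwhite [289.8 197.2] ell [288.3 196.6  25.6  35.6] plane [ 0.61  -0.002  0.011] tri [ 0.626 -0.015 -0.008] gap 0.0341 size [0.066 0.092] scene plane [ 0.61  -0.047  0.011]
dgreen [341.7 200.4] ell [341.7 200.4  32.5  34.1] plane [ 0.603 -0.14   0.011] tri [ 0.604 -0.141  0.005] gap 0.0011 size [0.084 0.088] scene plane [ 0.596 -0.146  0.011]
big [284.5 127.8] ell [284.5 127.8  13.6  14. ] plane [0.757 0.011 0.117] tri [0.757 0.012 0.116] gap 0.0007 size [0.032 0.033] scene plane [0.754 0.01  0.117]
beaker [0.42623283 0.14308095 0.035     ] yellow [0.38160116 0.0643171  0.068     ] orange [ 0.39659498 -0.00133792  0.068     ]
```

View pics/crop.png

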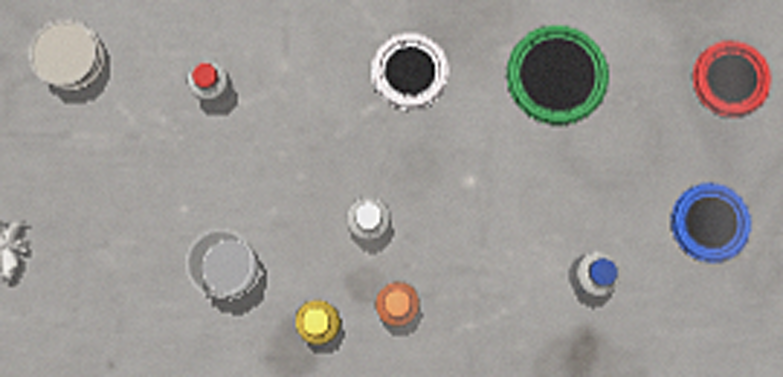

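The crop confirms the choice. In full-image pixels the white cap is at (276.9,249.5), beside the orange and yellow decoys. The white dock is at (291.4,199.1) and the dish top at (172.9,193.6). The triangulated heights match the known sizes. I'll start with the blue bottle.

```bash
cat >> h.py <<'E'
DOWN=np.array([np.pi,0,0])
def pick_place(name,src,dst,zg,width,opn,f=40):
    H=.2;g=manip
    try:
        for p in (src,dst): assert g.solve_ik([*p,zg],DOWN) is not None
        g.move_to([*src,H],DOWN);g.command_gripper(opn,f)
        g.servo_line([*src,zg+.03],rate=.25);g.servo_line([*src,zg],rate=.1)
        g.command_gripper(max(width-.015,0),f)
        w=g.get_width();print(name,"width",w,"grip",g.get_grip_force())
        if abs(w-width)>.006: print("BAD GRASP");return False
        g.servo_line([*src,H],rate=.2);g.move_to([*dst,H],DOWN);print(" lifted width",g.get_width())
        g.servo_line([*dst,zg+.03],rate=.2);g.servo_line([*dst,zg+.005],rate=.06)
        print(" F",np.round(g.get_contact_force(),1))
        g.command_gripper(opn);g.servo_line([*dst,H],rate=.2);print(" t",g.get_time(),g.get_width())
        return True
    except g.IKError as e: print("IK",e);return False
E
python3 - <<'E'
from h import *
t=manip.camera("top")
print(onplane(t,276.9,249.5,.069),onplane(t,291.4,199.1,.009),onplane(t,172.9,193.6,.045))
for p in [(.427,-.168),(.606,.289),(.604,-.296)]:print(np.round(manip.solve_ik([*p,.2],DOWN),2))
pick_place("blue",(.427,-.168),(.4745,-.2735),.040,.036,.066)
E
```

```text
[0.46793509 0.02400907 0.069     ] [ 0.60408584 -0.00994342  0.009     ] [0.60504756 0.28691842 0.045     ]
[-0.4   0.22  2.01 -0.    0.92  1.17]
[ 0.43  0.52  1.54 -0.    1.08  2.  ]
[-0.47  0.52  1.54 -0.    1.09  1.1 ]
blue width 0.03209156253788688 grip 38.91940507048275
 lifted width 0.03196230280593218
 F [-1.4  1.6  6.2]
 t 7.8917 0.06596277919689275
```

```bash
python3 - <<'E'
from h import *
manip.move_to([.468,.026,.2],DOWN)
t=manip.camera("top");s=manip.camera("scene");mt,ms=masks(t["image"]),masks(s["image"])
a=t["image"][215:290,350:440,::-1];b=s["image"][220:320,300:420,::-1]
cv2.imwrite("pics/b1.png",np.hstack([cv2.resize(a,(400,333)),cv2.resize(b,(400,333))]))
E
```

```text
(no output)
```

View pics/b1.png

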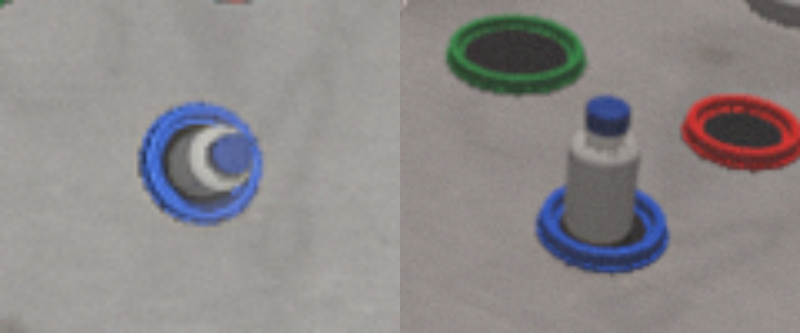

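The blue bottle stands upright inside the blue dock, with its cap at top pixel (402,250). Next is the white bottle, then red, then the dishes.

```bash
python3 - <<'E'
from h import *
t=manip.camera("top");print("blue cap",onplane(t,402,249.9,.077))
ok=pick_place("white",(.468,.0255),(.605,-.010),.039,.036,.066)
ok=ok and pick_place("red",(.586,.1655),(.604,-.296),.037,.034,.066)
ok=ok and pick_place("dishes",(.605,.289),(.6035,-.141),.036,.060,.085)
if ok: manip.move_to([.45,.1,.3],DOWN)
t=manip.camera("top");s=manip.camera("scene")
for n,c in(("t",t),("s",s)): cv2.imwrite(f"pics/e{n}.png",c["image"][:,:,::-1])
a=t["image"][170:290,250:430,::-1];cv2.imwrite("pics/e.png",np.vstack([cv2.resize(a,(450,300)),cv2.resize(s["image"][140:320,180:450,::-1],(450,300))]))
E
```

```text
blue cap [ 0.47169094 -0.27325748  0.077     ]
white width 0.03203967169287665 grip 38.96736399969086
 lifted width 0.031856306734941796
 F [-0.9 -0.1  5. ]
 t 15.525 0.06621025155433956
red width 0.029283803834649267 grip 39.107985662994906
 lifted width 0.029258802785219792
 F [-1.2  1.1  3.7]
 t 23.4917 0.0663274550854139
dishes width 0.04499745568730826 grip 2.9110833651058243
BAD GRASP
```

View pics/e.png

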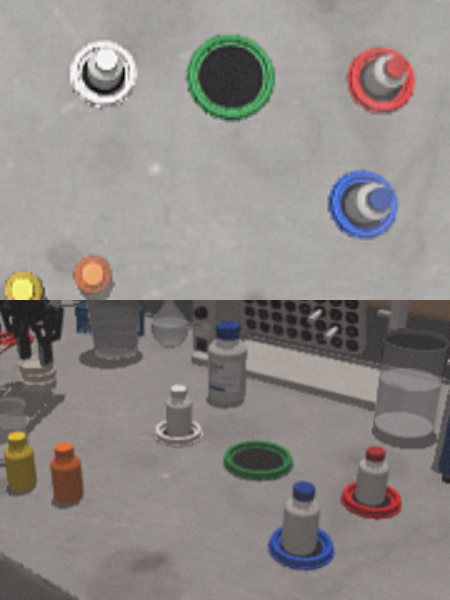

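The three bottles stand upright in their docks. On the dishes the fingers closed to 45 mm with almost no grip force, so I need a close look there.

```bash
python3 - <<'E'
from h import *
print(manip.get_position(),manip.get_contact_force(),manip.get_grip_force())
s=cv2.imread("pics/es.png")[110:210,150:270];t=cv2.imread("pics/et.png")[140:240,120:240]
cv2.imwrite("pics/d.png",np.hstack([cv2.resize(x,(390,325),interpolation=cv2.INTER_CUBIC) for x in(s,t)]))
E
```

```text
[0.60572071 0.28939075 0.03698156] [ 0.27255322 -0.02934387  5.80135359] 2.922567955796751
```

View pics/d.png

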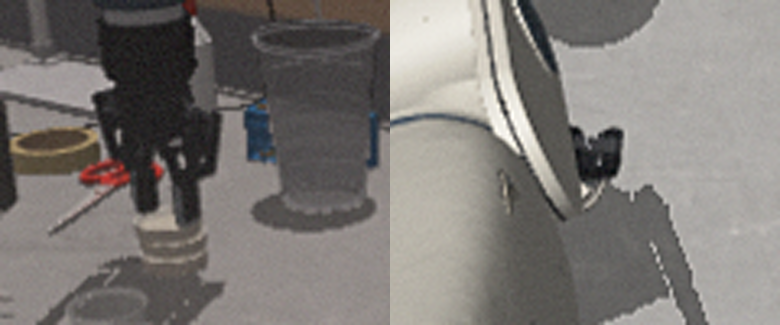

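```bash
python3 - <<'E'
from h import *
c=manip.camera("scene");T=np.linalg.inv(c["cam_to_world"])
for p in [(.605,.289,.018),(.605,.265,.018),(.605,.313,.018),(.605,.289,.045),(.605,.289,0)]:
    q=T@np.array([*p,1]);print(p,c["cx"]+c["fx"]*q[0]/q[2],c["cy"]+c["fy"]*q[1]/q[2])
manip.command_gripper(.085);p=manip.get_position()
manip.servo_line([p[0],p[1],.2],rate=.15);manip.move_to([.45,-.05,.25],DOWN)
t=manip.camera("top");s=manip.camera("scene")
A=s["image"][150:210,160:240,::-1];B=t["image"][165:225,135:215,::-1]
cv2.imwrite("pics/d2.png",np.hstack([cv2.resize(x,(400,300),interpolation=cv2.INTER_CUBIC) for x in(A,B)]))
E
```

```text
(0.605, 0.289, 0.018) 202.24501977284683 185.32857276468872
(0.605, 0.265, 0.018) 208.07306473209272 187.26595609132735
(0.605, 0.313, 0.018) 196.5604578456337 183.43888667372
(0.605, 0.289, 0.045) 201.15947914210793 176.25343099810897
(0.605, 0.289, 0) 202.955609494927 191.2691173036454
```

View pics/d2.png

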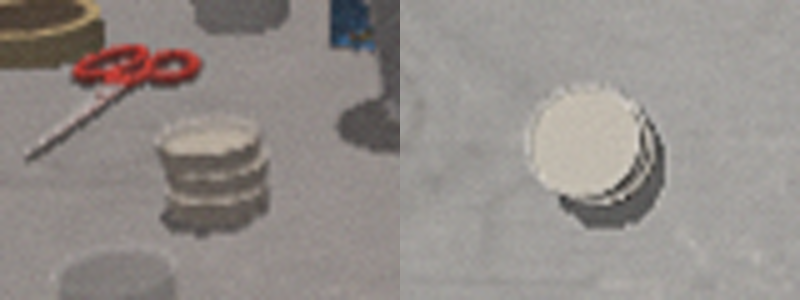

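The dishes have not moved (top pixel 172.4,193.4). I'll close in small steps, a little lower, and read the force as the fingers close.

```bash
python3 - <<'E'
from h import *
g=manip;x,y=onplane(g.camera("top"),172.5,193.45,.045)[:2];print(x,y)
g.move_to([x,y,.2],DOWN);g.command_gripper(.085,40);g.servo_line([x,y,.06],rate=.2);print(g.get_contact_force());g.servo_line([x,y,.032],rate=.06)
print(g.get_position(),g.get_contact_force())
for w in(.07,.064,.06,.056,.052,.048,.044):
    g.command_gripper(w);print(w,g.get_width(),g.get_grip_force(),np.round(g.get_contact_force(),1))
    if w==.056: A=g.camera("scene")["image"]
    if g.get_grip_force()>25: break
B=g.camera("scene")["image"]
cv2.imwrite("pics/d3.png",np.hstack([cv2.resize(i[140:210,160:240,::-1],(400,350),interpolation=cv2.INTER_CUBIC) for i in(A,B)]))
print(g.get_time())
E
```

```text
0.6054115740764747 0.28793720837183046
[0.30654141 0.63516271 0.11818091]
[0.6052981  0.28788966 0.03163731] [-0.03009242 -0.13365792 -0.38692208]
0.07 0.07007436449227611 0.0 [ 0.1  0.1 -0.1]
0.064 0.06370573535392185 0.17178644891828299 [-0.5  0.   0.4]
0.06 0.060247681111747456 0.3707313537597656 [-0.2  1.5  1.6]
0.056 0.05630237001904135 17.46088296175003 [-1.8 -0.   4.5]
0.052 0.054718427353267235 40.39256036281586 [-2.6 -0.2  8.1]
35.3167
```

View pics/d3.png

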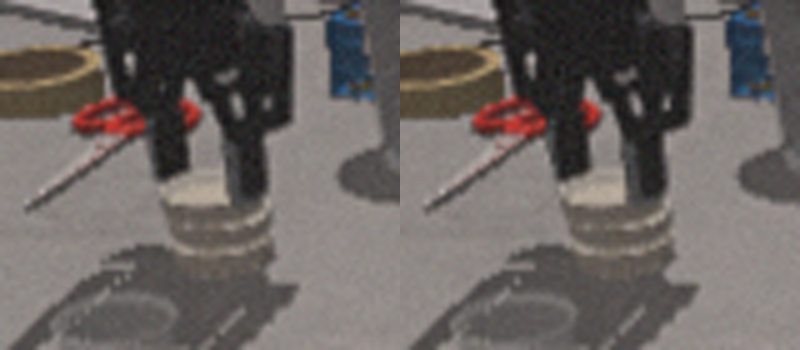

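At this height the grip is firm: 40 N at 54.7 mm, with the same 4–5 mm pad compliance as the bottles. I'll regrasp 4 mm lower for more pad contact, test it with a short lift, then place the stack.

```bash
python3 - <<'E'
from h import *
g=manip;x,y=g.get_position()[:2];zg=.028;d=(.6035,-.141)
g.command_gripper(.08);g.servo_line([x,y,zg],rate=.05);g.command_gripper(.045,50)
print(g.get_width(),g.get_grip_force(),g.get_contact_force())
g.servo_line([x,y,zg+.012],rate=.05);w=g.get_width();print("lift",w,g.get_grip_force())
if w>.052:
    g.servo_line([x,y,.17],rate=.12);g.move_to([*d,.17],DOWN);print(g.get_width(),g.get_grip_force())
    if g.get_width()>.052:
        g.servo_line([*d,.06],rate=.15);g.servo_line([*d,zg+.005],rate=.05);print(g.get_contact_force())
        g.command_gripper(.085);g.servo_line([*d,.2],rate=.15);g.move_to([.45,.1,.3],DOWN)
g.set_joints([-1.146,.423,1.63,0,1.089,-.019])
t,s=g.camera("top"),g.camera("scene")
cv2.imwrite("pics/f.png",np.vstack([cv2.resize(t["image"][120:300,140:430,::-1],(483,300)),cv2.resize(s["image"][140:320,160:450,::-1],(483,300))]))
cv2.imwrite("pics/ft.png",t["image"][:,:,::-1])
m=masks(t["image"])
for n,c,p,r,z,D in[("red","red",(405,200),6,.068,0),("blue","blue",(402,250),6,.077,0),("big","blue",(285,128),12,.117,0)]:
    a,e=blob(m[c],*p,r);print(n,np.round(e[0],1),onplane(t,*e[0],z))
print(g.get_time())
E
```

```text
0.05532308628662396 52.61462867259979 [-0.20161625  0.22711684  4.96185253]
lift 0.055628787850126246 52.89994239807129
0.055508872726686295 52.91002035140991
[-0.18814985  0.07069713 -0.44482354]
red [408.3 196.2] [ 0.604558   -0.29576882  0.068     ]
blue [406.5 252. ] [ 0.46701028 -0.28379104  0.077     ]
big [284.4 128.1] [0.75621545 0.01132794 0.117     ]
46.4667
```

View pics/f.png

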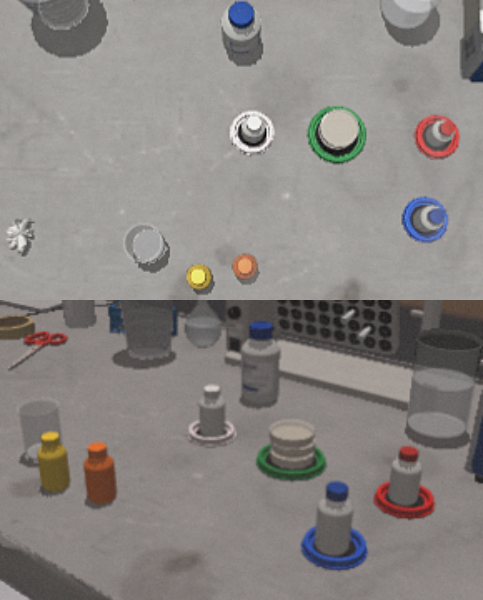

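All four items stand upright in their docks. I'll check two pixels numerically: the white cap (291.9,193.8) and the dish top (344.1,196.8). I'll hand in if both fit.

```bash
python3 - <<'E'
from h import *
t=manip.camera("top")
w=onplane(t,291.9,193.8,.073);d=onplane(t,344.1,196.8,.049);print(w,d)
if np.hypot(*(w[:2]-[.604,-.010]))<.009 and np.hypot(*(d[:2]-[.6035,-.141]))<.009: print(manip.sign_off())
E
```

```text
[ 0.60405729 -0.00982205  0.073     ] [ 0.6041348  -0.14077083  0.049     ]
the job is handed in; nothing more can be done
None
```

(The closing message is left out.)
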